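# Stage a sample vial and hold the vial roller's guard gate open

### The arm

A 6-joint arm with a two-finger parallel gripper is mounted at the origin on a cart in front of the work surface, level with it; the furniture and walls round the work are solid. World frame = base frame: x ahead of the robot, y to its left, z up, the work surface at z = 0. Lengths are in m, angles in rad, forces in N, time in s.
With the tool pointing down it reaches from about 0.375 to 0.9 m from the base axis. Payload 3.1 kg.
Tool frame: the origin (TCP) lies midway between the tips of the shut fingers; the grasp point (between the pads) lies 19 mm behind it (manip.grasp_offset is the distance from the TCP to the grasp point, in m); z points along the fingers, y is the line along which they close (so a half turn about z gives the same grasp; the last joint's range is limited). The gripper opens to 85 mm and grips with 20 to 120 N. Pads are 22 mm wide; open, the fingers measure 114 mm over their backs; the gripper's body (76 mm by 85 mm) begins 54 mm behind the grasp point. The pads swing forward as they close: fully open they stand 13 mm farther back than shut.
Start: joints at [0.515, 0.527, 1.433, -0, 1.181, -0.178], TCP at [0.48, 0.4, 0.231] pointing down, gripper open.
Joint ranges: [-3.08, 3.08], [-0.75, 2.2], [0.22, 2.44], [-1.43, 4.57], [0, 2.65], [-2.85, 2.85]. Speed limits (rad/s): [2.79, 2.79, 3.14, 3.14, 3.14, 3.14].

### API

Orientations are given as a unit quaternion [x, y, z, w].
In Python, from station import sensors, cams, order, manip gives the robot as it stands.
- The arm moves only by the tool move_arm, never from a script. Its argument "targets" is a list of rows, each an object of numbers: "dx", "dy", "dz": the shift along the world's x, y, z normalised to -1 to 1, where 1 is 25 mm; "rx", "ry", "rz": the turn, a rotation vector about the world's x, y, z normalised to -1 to 1, where 1 is 30 degrees. A call has exactly 10 rows; each row shifts and turns the commanded pose from where the row before left it; what a row does not reach is not made up. A row lasts 1/8 s, in which the tool goes at most 62.5 mm and 10.7 degrees, less where a joint would pass 70% of its speed; a pose out of reach is approached as far as the arm can. A call with a number of a shift or a turn outside -1 to 1 is refused whole. A call with a gripper value outside its range is refused whole. "claw" is the opening in per cent of the stroke, from 0 (shut) to 100 (fully open), set as the call begins (left out, the last holds). The fingers move at their own pace and stop on an object; "newtons" is the grip in N (left out, the last holds). Time passes only in rows, so rows that do not move let the fingers close, or fill a call up. It gives the time, the measured TCP pose, the force, the opening and the grip force at its end, in the units of the state.
- sensors.sense(): the state, without advancing time (a new reading comes with each control period).
- cams.snapshot(name): name is "scene" or "side" or "wrist"; returns the picture (384x512x3 uint8, red, green, blue); there is no depth.
- cams.camera_model(name): a dict with "fx", "fy", "cx", "cy" (pixels), "extrinsics" (4x4, takes a point from world to camera coordinates). Camera axes: x right, y down, z forward; pixel columns grow to the right and rows downward; lengths in m; the calibration is good to about 2 mm. A picture is of the moment at which its call begins: read the wrist's pose just before it. camera_model takes no time and is no camera call; for the wrist camera it gives the pose at the moment of the call.
- order.sign_off(): hands the job in; it is judged then, once.
The state is a dict: "t": time; "q": joint angles; "qd": joint speeds; "tau": joint torques, N m; "tcp_pos": TCP position; "tool_rot": TCP orientation; "force": force on the tool from outside, world axes, zero at the start; "ft_torque": the same for the moment, N m; "finger_gap": opening from 0.0 (shut) to 1.0 (fully open); "gripper_force": force on a finger pad.
Only numpy, scipy, OpenCV 4.12 (cv2) and the standard library are available. Lean on these libraries where they do the work, as an engineer would, in place of code of your own. Each camera call takes 0.05 s, during which the arm holds its last target. There are 200 camera calls.

### The job

Pick up the white-capped sample vial and lay it on its side in the small cradle beside the vial roller, so that the operator can load it. Then open the roller's guard gate for loading: squeeze the safety catch on the drive end until it is fully back (it stays back), then squeeze the two halves of the gate's handle together and, holding it, swing the gate toward you, over the click of its half-open detent, until it stands wide open, about square to the opening. The gate springs back, so finish while still holding it wide open by the handle; leave the black-capped vials, the dish and the timer where they are.

Things in the scene. Friction and masses are not known exactly. Their poses are not given: they have to be found in the camera images.
- white_vial_mid (a point): middle of the white-capped glass sample vial, the one to lay down: 60 mm tall, standing upright at the start; the glass body is 25 mm in diameter from 0 to 48 mm above its foot, the white cap 21 mm in diameter above that. This point is on its axis, 30 mm above the foot; z points along the axis toward the cap. It weighs about 30 g.
- black_vial_a_mid (a point): middle of a black-capped vial of the same size, a bystander: not to be disturbed.
- black_vial_b_mid (a point): middle of the other black-capped vial of the same size, a bystander: not to be disturbed.
- cradle_seat (a point): fixed loading cradle: foot 50 x 96 mm, two white V saddles 22 mm either side of this point along y, 25 mm wide across x, tips 7 mm below it, open between; end lips 36 mm either side along y, tops 7 mm below it. This point is where the middle of a lying vial belongs: 50 mm above the table, y along the lying vial's axis (cap at either end), z up. Foot's upper face 42 mm below it.
- vial_roller: the vial roller, a white bench machine fixed to the table, 0.12 deep (x) x 0.285 (y) x 0.19 m high, with two rubber rollers in a clear cage on the left and a closed drive end on the right. Its origin is the centre of the footprint on the table; the gated front faces its own -x, its y points to its left (seen from the robot).
- safety_grip (a point): safety catch on top of the drive end: point mid-way between its two upright tabs at the height to pinch them; fixed to the machine, same axes. Tabs 22 mm wide (x), 8 mm thick, tops 20 mm above, roots 30 mm below this point; outer faces at y = -20 mm (black, fixed) and +20 mm (orange, slides). Pinched together to 28 mm over all, its steel tongue is drawn off the gate's front.
- safety_catch (a joint): travel of the safety catch's orange tab in m: 0 = forward, its tongue blocking the gate; 0.012 = fully back, gate free of it. It takes about 3 N to slide and stays wherever it is left.
- handle_grip (a point): squeeze handle on the gate's top edge: point mid-way between its two upright tabs; moves with the gate. y runs along the gate toward the hinge axis, 105 mm away; x into the machine when shut. Tabs 20 mm wide (x), 8 mm thick, tops 20 mm above, roots 30 mm below; outer faces at y = +20 mm (black, fixed) and -20 mm (orange, sprung). Squeezed: 28 mm over all, middle 6 mm nearer the hinge.
- gate: the guard gate, a steel frame with a clear pane and the squeeze handle on its top edge; its origin is on the hinge axis at table height, axes as for handle_grip.
- gate_latch (a joint): travel of the handle's orange tab in m: 0 = released, its bolt locking the gate; 0.012 = fully squeezed, bolt drawn. Sprung, 5 to 10 N: let go, it returns and locks again when the gate is shut.
- gate_hinge (a point): a point on the gate's vertical hinge axis, at the left end of the gate, at the height of the handle; fixed to the machine and with its axes.
- gate_angle (a joint): gate angle in rad: 0 shut, 1.6 stop; turns clockwise seen from above, free (right) end toward the robot. A spring closes it (0.05 N m at 0, 0.2 at 1.5). A spring-ball detent resists from 0.35 to 0.7 (0.4 N m in all); past it, a gate let go swings back to about 1.0 and hangs there. The gate is 165 mm long, its frame 80 to 189 mm above the table: it sweeps over lower things.
- capsule_dish: round steel dish with capsules, 90 mm across, 18 mm high, a bystander; origin at the centre of its underside.
- bench_timer: round yellow-topped timer, 71 mm across, 30 mm high, a bystander; origin at the centre of its underside.
- white_vial: the same vial as a whole; its origin is the centre of its foot.
Mind the look-alikes: they are no part of the job. What is shaped like the white_vial but green or purple is not meant.

How it is judged:
By the outcome, as a careful person would: the job done as asked, in the order asked, and still so for the second after the job is handed in, while the arm keeps its last pose, push and grip.
It also fails if it takes over 64 s, if anything falls off the work surface, if the arm or the gripper's body presses on something with over 40 N, if the wrist force passes 120 N, or if a joint passes its speed limit or range.

## Working session

There is one attempt and no reset: what is moved stays moved. The work goes in short steps, Python scripts to look and compute and a tool call to move; the robot and the scene stay as the last step left them, time stands still between calls to the robot, and variables do not carry over. Pictures are saved under pics/ and viewed, at most 10 in all, crops included, and the job is handed in when it is done.

Besides the shell and the picture viewer there is one more tool, called as name(argument=value, ...) on one line, values as JSON. move_arm: Moves the arm, as the interface text tells. Scaled input: -1 to 1 covers 25 mm each way for a shift and 30 degrees each way for a turn. Its arguments: {"type":"object","properties":{"targets":{"type":"array"},"claw":{"type":"number"},"newtons":{"type":"number"}},"required":["targets"]}

```bash
mkdir -p pics; ls
python3 - <<'E'
from station import sensors, cams, order, manip
import cv2, numpy as np
np.set_printoptions(precision=4,suppress=True)
s=sensors.sense(); print(s['t'],s['tcp_pos'],s['tool_rot'],s['finger_gap'],manip.grasp_offset)
for n in ("scene","side","wrist"):
    m=cams.camera_model(n); print(n,m['fx'],m['fy'],m['cx'],m['cy']); print(np.array(m['extrinsics']))
    im=cams.snapshot(n); np.save(f'pics/{n}0.npy',im); cv2.imwrite(f'pics/{n}0.png',cv2.cvtColor(im,cv2.COLOR_RGB2BGR))
E
```

```text
pics
0.0 [0.4798 0.3994 0.2303] [ 0.4245  0.9054 -0.0009 -0.0006] 0.999086086530201 0.0187
scene 434.2967461777121 434.2967461777121 254.41694722007816 193.79086854211434
[[ 0.5033 -0.8641 -0.0047 -0.2788]
 [-0.5591 -0.3215 -0.7642  0.3887]
 [ 0.6588  0.3872 -0.645   0.8398]
 [ 0.      0.      0.      1.    ]]
side 481.8687368210887 481.8687368210887 246.83447381618447 192.00658596168577
[[-0.7414  0.671   0.0102  0.3983]
 [ 0.5439  0.6098 -0.5765 -0.1745]
 [-0.3931 -0.4219 -0.817   1.3307]
 [ 0.      0.      0.      1.    ]]
wrist 289.743730402139 289.743730402139 260.2803766805324 185.20608873289567
[[ 0.7693  0.6389 -0.0004 -0.6241]
 [ 0.6052 -0.7286  0.3208 -0.0393]
 [ 0.2047 -0.247  -0.9471  0.379 ]
 [ 0.      0.      0.      1.    ]]
```

View pics/scene0.png

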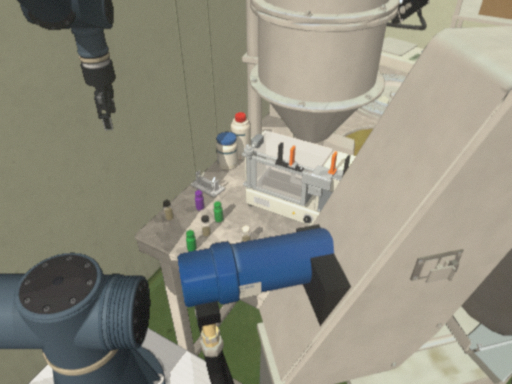

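View pics/side0.png

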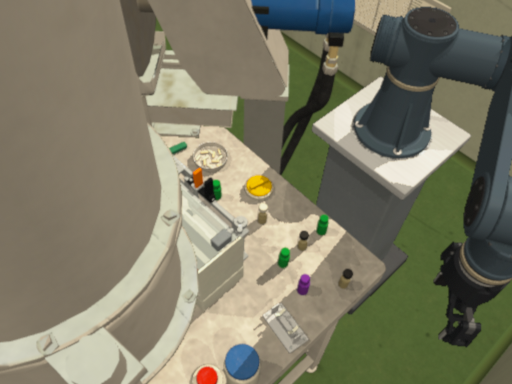

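The scene view shows the white cap near (246,232), with black-capped vials at (167,208) and (205,225) and the cradle at (210,183). The roller's catch and handle tabs are at (333–347,163) and (280–292,155). The side view shows the white vial at (263,213) and the cradle at (284,328). I'll enlarge both.

```bash
cat > h.py <<'E'
import numpy as np, cv2
from station import sensors, cams, order, manip
np.set_printoptions(precision=4,suppress=True)
def ray(m,u,v):
    E=np.array(m['extrinsics']);R,t=E[:3,:3],E[:3,3]
    d=R.T@np.array([(u-m['cx'])/m['fx'],(v-m['cy'])/m['fy'],1]); return -R.T@t,d/np.linalg.norm(d)
def plane(m,u,v,z):
    c,d=ray(m,u,v); return c+d*(z-c[2])/d[2]
def tri(rs):
    A=np.zeros((3,3));b=np.zeros(3)
    for c,d in rs:
        P=np.eye(3)-np.outer(d,d);A+=P;b+=P@c
    x=np.linalg.solve(A,b); return x,[np.linalg.norm((np.eye(3)-np.outer(d,d))@(x-c)) for c,d in rs]
def proj(m,p):
    E=np.array(m['extrinsics']);q=E[:3,:3]@np.array(p)+E[:3,3]; return np.array([m['fx']*q[0]/q[2]+m['cx'],m['fy']*q[1]/q[2]+m['cy']])
E
python3 - <<'E'
from h import *
a=cv2.imread('pics/scene0.png')[120:260,140:360]; b=cv2.imread('pics/side0.png')[130:370,160:390]
cv2.imwrite('pics/sc_crop.png',cv2.resize(a,None,fx=3.6,fy=3.6,interpolation=cv2.INTER_CUBIC))
cv2.imwrite('pics/si_crop.png',cv2.resize(b,None,fx=2.5,fy=2.5,interpolation=cv2.INTER_CUBIC))
m=cams.camera_model('side')
for n,u,v in (('white',263,207),('blkA',304,234),('blkB',348,271)): print(n,plane(m,u,v,.06))
print('cradle',plane(m,286,328,.03)); print('dish',plane(m,209,157,.01),'timer',plane(m,260,186,.03))
ms=cams.camera_model('scene')
print('w',plane(ms,246,228,.06))
E
```

```text
white [ 0.47   -0.0199  0.06  ]
blkA [0.4514 0.0926 0.06  ]
blkB [0.4471 0.2169 0.06  ]
cradle [0.6215 0.2106 0.03  ]
dish [ 0.4441 -0.2497  0.01  ] timer [ 0.419  -0.0832  0.03  ]
w [ 0.4714 -0.0237  0.06  ]
```

View pics/sc_crop.png

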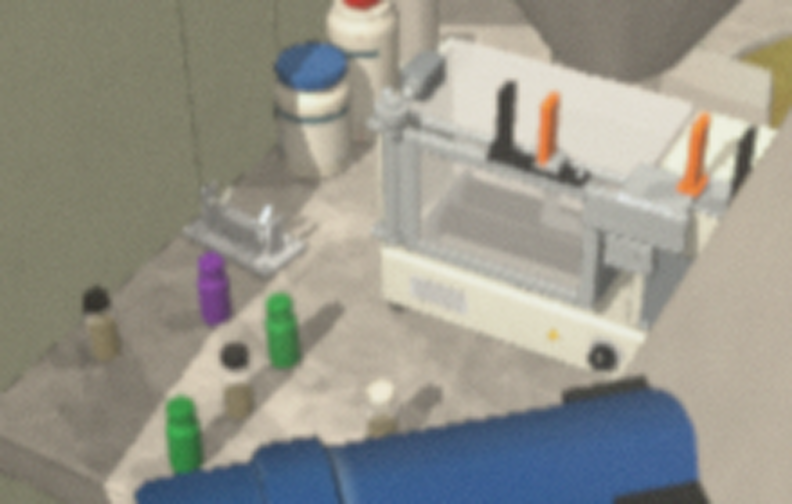

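View pics/si_crop.png

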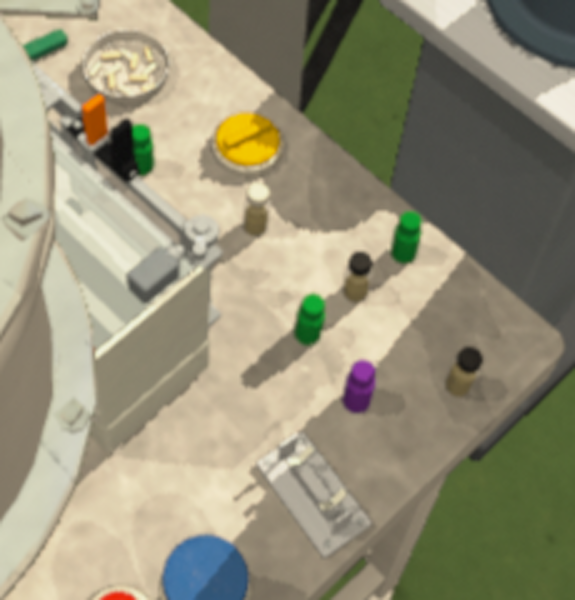

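Scene crop: hinge post top is at (392,105), handle tabs are at (507,85) and (550,97), and catch tabs are at (702,120) and (748,132). Side crop: cradle foot corners are (258,465), (300,435), (371,522) and (326,555), and the white vial stands clear at (257,205). Next I'll measure the poses.

Run:
```python
from h import *
S=cams.camera_model('side');C=cams.camera_model('scene')
s=lambda u,v:(160+u/2.5,130+v/2.5); c=lambda u,v:(140+u/3.6,120+v/3.6)
P=[plane(S,*s(*p),.008) for p in ((258,465),(300,435),(371,522),(326,555))]
print('cradle',np.mean(P,0),[np.linalg.norm(P[i]-P[i-1]) for i in range(4)])
d=P[2]-P[1]+P[3]-P[0];print('yaw long',np.degrees(np.arctan2(d[1],d[0])))
print('cradle scene z',[plane(C,*c(*p),.008)[:2] for p in ((185,230),(305,243),(267,272))])
print('white foot side',plane(S,*s(256,232),0),'cap',plane(S,*s(259,186),.06),'scene cap',plane(C,*c(381,385),.06))
for n,a,b in (('hingetop',(392,97),(202,225)),('black top',(508,85),(125,127)),('orange top',(551,97),(94,101))):
    print(n,tri([ray(C,*c(*a)),ray(S,*s(*b))]), plane(C,*c(*a),.239))
for n,a in (('catch or',(702,118)),('catch bl',(748,130))): print(n,plane(C,*c(*a),.24))
print('machine bottom front', plane(C,*c(383,290),.012),plane(C,*c(605,372),.012))
print('cams',ray(C,0,0)[0],ray(S,0,0)[0])
for n,p in (('greens',(142,170)),('g2',(405,258)),('g3',(310,340)),('purp',(358,408)),('A',(356,296)),('B',(462,390))): print(n,plane(S,*s(*p),0)[:2])
# hopper ring: intersect ring silhouettes with plane z
sc=[(250,90),(262,102),(290,111),(318,113),(350,108),(380,95)]; si=[(150,92),(172,135),(186,190),(190,230),(178,290),(160,325)]
for z in np.arange(.3,.9,.1):
    o=[]
    for m,pp in ((C,sc),(S,si)):
        Q=np.array([plane(m,*p,z)[:2] for p in pp]);A=np.c_[2*Q,np.ones(len(Q))];x=np.linalg.lstsq(A,(Q**2).sum(1),rcond=None)[0];o+=[x[:2],np.sqrt(x[2]+x[:2]@x[:2])]
    print(z,*o)
print(dir(manip))
```

```text
cradle [0.6148 0.2041 0.008 ] [np.float64(0.09163636505308424), np.float64(0.04498727848231758), np.float64(0.09254766868643081), np.float64(0.04663406959228042)]
yaw long 83.82316879357084
cradle scene z [array([0.5962, 0.2468]), array([0.6323, 0.1492]), array([0.5854, 0.1556])]
white foot side [ 0.4733 -0.0152  0.    ] cap [ 0.4641 -0.0242  0.06  ] scene cap [ 0.4744 -0.0213  0.06  ]
hingetop (array([0.5953, 0.0414, 0.2121]), [np.float64(0.0018137381574984503), np.float64(0.001813738157498498)]) [0.5625 0.0194 0.239 ]
black top (array([ 0.597 , -0.047 ,  0.2496]), [np.float64(0.003767097702327474), np.float64(0.00376709770232759)]) [ 0.6147 -0.0423  0.239 ]
orange top (array([ 0.5986, -0.08  ,  0.2505]), [np.float64(0.0022732000957172856), np.float64(0.0022732000957173685)]) [ 0.6163 -0.0744  0.239 ]
catch or [ 0.6426 -0.1732  0.24  ]
catch bl [ 0.6447 -0.2048  0.24  ]
machine bottom front [0.6096 0.0593 0.012 ] [ 0.6124 -0.1351  0.012 ]
cams [-0.1957 -0.4411  0.8373] [0.9133 0.4006 0.9825]
greens [ 0.5082 -0.1427]
g2 [0.3881 0.0994]
g3 [0.515  0.1003]
purp [0.5299 0.1748]
A [0.451
[... 333 characters left out ...]
0.0093] 0.3073158618669015
0.7000000000000002 [ 0.0747 -0.3306] 0.04823293269833868 [0.9958 0.0979] 0.2269775888000238
0.8000000000000003 [-0.1222 -0.4111] 0.013110902331977644 [0.9666 0.205 ] 0.14663931573315686
0.9000000000000001 [-0.319  -0.4915] 0.022011128034413147 [0.9374 0.3121] 0.06630104266624526
['PlanningError', '__class__', '__delattr__', '__dict__', '__dir__', '__doc__', '__eq__', '__format__', '__ge__', '__getattribute__', '__getstate__', '__gt__', '__hash__', '__init__', '__init_subclass__', '__le__', '__lt__', '__module__', '__ne__', '__new__', '__reduce__', '__reduce_ex__', '__repr__', '__setattr__', '__sizeof__', '__str__', '__subclasshook__', '__weakref__', 'grasp_offset']
```

View pics/wrist0.png

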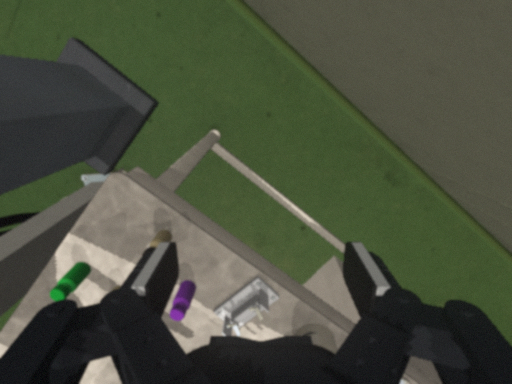

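The wrist view shows the cradle at (245,305), with its long axis running from lower-left to upper-right, and the purple look-alike at (183,300). I'll check how close the blue body and grey box overhead are.

Run:
```python
from h import *
S=cams.camera_model('side');C=cams.camera_model('scene')
for n,a,b in (('blue left end',(186,278),(352,15)),('blue right',(328,250),(257,12)),('box lower corner',(300,355),(282,82)),('box black',(335,310),(270,30))):
    print(n,tri([ray(C,*a),ray(S,*b)]))
a=cv2.imread('pics/side0.png')[0:130,130:400]
cv2.imwrite('pics/box.png',cv2.resize(a,None,fx=2.9,fy=2.9,interpolation=cv2.INTER_CUBIC))
```

```text
blue left end (array([ 0.1023, -0.1423,  0.3314]), [np.float64(0.005215669107412399), np.float64(0.0052156691074123915)])
blue right (array([ 0.2531, -0.2986,  0.3311]), [np.float64(0.009928175188834387), np.float64(0.009928175188834557)])
box lower corner (array([ 0.1883, -0.2814,  0.101 ]), [np.float64(0.024413354372253743), np.float64(0.024413354372253837)])
box black (array([ 0.2021, -0.3245,  0.2508]), [np.float64(0.025283209882993957), np.float64(0.025283209882993946)])
```

View pics/box.png

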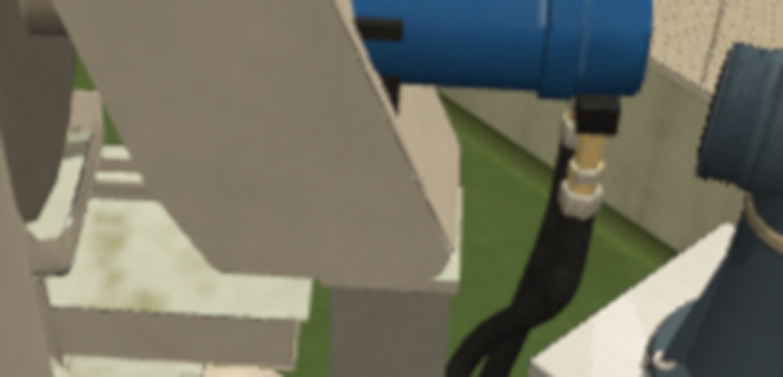

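The box crop shows a grey panel with a near edge sloping from (335,0) to (440,275), and a blue motor bolted to its robot side. I'll bound the panel edge and check wrist joint feasibility for the candidate headings.

Run:
```python
from h import *
S=cams.camera_model('side');C=cams.camera_model('scene')
def pl(m,a,b):
    c,d=ray(m,*a);_,e=ray(m,*b);n=np.cross(d,e);n/=np.linalg.norm(n);return n,n@c
s=lambda u,v:(130+u/2.9,v/2.9)
n1,k1=pl(C,(438,27),(330,205)); n2,k2=pl(S,s(335,0),s(440,275))
d=np.cross(n1,n2);d/=np.linalg.norm(d)
for z in (.1,.2,.3,.4,.5,.6,.7):
    print(np.linalg.solve(np.array([n1,n2,[0,0,1]]),[k1,k2,z]))
for z in (0,.1,.2,.3): print('panel left low corner side',plane(S,*s(215,270),z),'table corner',plane(S,212,126,0)[:2])
print('blue jar',plane(S,243,362,.1),plane(C,227,140,.1))
# wrist joints
from scipy.spatial.transform import Rotation as Ro
def wr(h,th,j1,p0,flip=0):
    h=np.radians(h);th=np.radians(th)
    z=np.array([np.cos(th)*np.cos(h),np.cos(th)*np.sin(h),-np.sin(th)])
    y=np.array([-np.sin(h),np.cos(h),0])*(-1 if flip else 1); x=np.cross(y,z)
    R=np.c_[x,y,z]; M=(Ro.from_euler('z',-j1,degrees=True)*Ro.from_matrix(R)*Ro.from_euler('z',-90,degrees=True))
    return (Ro.from_euler('y',-p0)*M).as_euler('ZYZ',degrees=True)
for nm,a in (('A grasp h-90 th50',(-90,50,21,1.9)),('B grasp h+90 th50',(90,50,-21,1.9)),('final h84',(84,140,25,1.9)),('final h-96',(-96,140,8,1.9)),('catch',(0,90,-17,1.9)),('open',(90,90,5,1.9))):
    print(nm,wr(*a),wr(*a,1))
```

```text
[ 0.2251 -0.2013  0.1   ]
[ 0.248  -0.2311  0.2   ]
[ 0.2708 -0.2609  0.3   ]
[ 0.2936 -0.2906  0.4   ]
[ 0.3165 -0.3204  0.5   ]
[ 0.3393 -0.3502  0.6   ]
[ 0.3621 -0.3799  0.7   ]
panel left low corner side [ 0.2968 -0.4512 -0.    ] table corner [ 0.3628 -0.3361]
panel left low corner side [ 0.3595 -0.3645  0.1   ] table corner [ 0.3628 -0.3361]
panel left low corner side [ 0.4223 -0.2778  0.2   ] table corner [ 0.3628 -0.3361]
panel left low corner side [ 0.485  -0.1911  0.3   ] table corner [ 0.3628 -0.3361]
blue jar [0.7444 0.2172 0.1   ] [0.7378 0.2045 0.1   ]
A grasp h-90 th50 [-36.8956  88.2998  27.8913] [ -36.8956   88.2998 -152.1087]
B grasp h+90 th50 [ 36.8956  88.2998 152.1087] [ 36.8956  88.2998 -27.8913]
final h84 [ -41.7449   99.5291 -145.3345] [-41.7449  99.5291  34.6655]
final h-96 [53.5822 67.4693 -6.2464] [ 53.5822  67.4693 173.7536]
catch [   0.      71.138 -107.   ] [-0.    71.138 73.   ]
open [   0.      71.138 -175.   ] [ 0.    71.138  5.   ]
```

move_arm(targets=[{"dx":-0.04,"dy":-1,"rz":-0.133},{"dx":-0.04,"dy":-1,"rz":-0.133},{"dx":-0.04,"dy":-1,"rz":-0.133},{"dx":-0.04,"dy":-1,"rz":-0.133},{"dx":-0.04,"dy":-1,"rz":-0.133},{"dx":-0.04,"dy":-1,"rz":-0.133},{"dx":-0.04,"dy":-1,"rz":-0.133},{"dx":-0.04,"dy":-1,"rz":-0.133},{"dx":-0.04,"dy":-1,"rz":-0.133},{"dx":-0.04,"dy":-1,"rz":-0.133}], claw=100, newtons=20)

```text
schema error: expected keys dx, dy, dz, rx, ry, rz
```

move_arm(targets=[{"dy":-1,"rx":0.133},{"dy":-1,"rx":0.133},{"dy":-1,"rx":0.133},{"dy":-1,"rx":0.133},{"dy":-1,"rx":0.133},{"dy":-1,"dz":-0.4,"rx":0.133},{"dy":-1,"dz":-0.6,"rx":0.133},{"dy":-1,"dz":-0.8,"rx":0.133},{"dy":-1,"dz":-0.8,"rx":0.133},{"dy":-0.4,"dz":-0.8,"rx":0.133}])

```text
schema error: expected keys dx, dy, dz, rx, ry, rz
```

Run:
```python
from h import *
s=sensors.sense(); print(s['t'],s['q'],s['tcp_pos'],s['tool_rot'],s['force'])
m=cams.camera_model('wrist');im=cams.snapshot('wrist');np.save('pics/w1.npy',im)
cv2.imwrite('pics/w1.png',cv2.cvtColor(im,cv2.COLOR_RGB2BGR))
print(m['extrinsics'],ray(m,260,185)[0])
for x in ((.471,-.021,.0),(.471,-.021,.06),(.47,-.021,.034)): print(proj(m,x))
```

```text
0.15 [ 0.5155  0.5283  1.4336  0.      1.1814 -0.1785] [0.4799 0.3995 0.2305] [ 0.4245  0.9054 -0.0007 -0.0005] [ 1.0647  0.2177 -0.2338]
[[ 0.7693  0.6389 -0.0001 -0.6242]
 [ 0.6051 -0.7286  0.3209 -0.0394]
 [ 0.2049 -0.2469 -0.9471  0.379 ]
 [ 0.      0.      0.      1.    ]] [0.4264 0.4637 0.3715]
[ 94.3338 342.5105]
[ 72.08   376.7629]
[ 81.8372 360.5435]
```

View pics/w1.png

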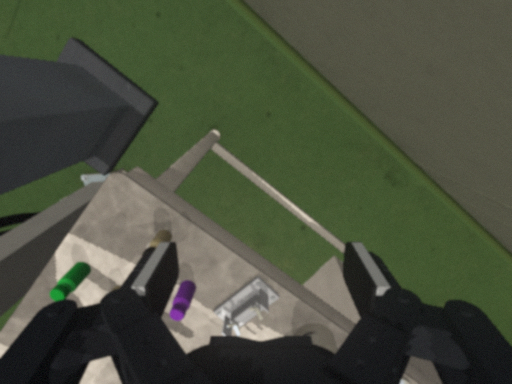

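Same view as the first wrist picture: the arm hasn't moved because every row needs all six keys. I'll resend the moves in full.

move_arm(targets=[{"dx":-0.04,"dy":-1,"dz":0,"rx":0,"ry":0,"rz":-0.133},{"dx":-0.04,"dy":-1,"dz":0,"rx":0,"ry":0,"rz":-0.133},{"dx":-0.04,"dy":-1,"dz":0,"rx":0,"ry":0,"rz":-0.133},{"dx":-0.04,"dy":-1,"dz":0,"rx":0,"ry":0,"rz":-0.133},{"dx":-0.04,"dy":-1,"dz":0,"rx":0,"ry":0,"rz":-0.133},{"dx":-0.04,"dy":-1,"dz":0,"rx":0,"ry":0,"rz":-0.133},{"dx":-0.04,"dy":-1,"dz":0,"rx":0,"ry":0,"rz":-0.133},{"dx":-0.04,"dy":-1,"dz":0,"rx":0,"ry":0,"rz":-0.133},{"dx":-0.04,"dy":-1,"dz":0,"rx":0,"ry":0,"rz":-0.133},{"dx":-0.04,"dy":-1,"dz":0,"rx":0,"ry":0,"rz":-0.133}], claw=100, newtons=20)

```text
t: 1.45
tcp_pos: [0.4702, 0.149, 0.2312]
tool_rot: [0.709, 0.705, -0.0, -0.0]
force: [0.1, -0.5, -0.3]
finger_gap: 1.002
gripper_force: 0.0
```

move_arm(targets=[{"dx":0,"dy":-1,"dz":0,"rx":0.133,"ry":0,"rz":0},{"dx":0,"dy":-1,"dz":0,"rx":0.133,"ry":0,"rz":0},{"dx":0,"dy":-1,"dz":0,"rx":0.133,"ry":0,"rz":0},{"dx":0,"dy":-1,"dz":0,"rx":0.133,"ry":0,"rz":0},{"dx":0,"dy":-1,"dz":0,"rx":0.133,"ry":0,"rz":0},{"dx":0,"dy":-1,"dz":-0.4,"rx":0.133,"ry":0,"rz":0},{"dx":0,"dy":-1,"dz":-0.6,"rx":0.133,"ry":0,"rz":0},{"dx":0,"dy":-1,"dz":-0.8,"rx":0.133,"ry":0,"rz":0},{"dx":0,"dy":-1,"dz":-0.8,"rx":0.133,"ry":0,"rz":0},{"dx":0,"dy":-0.4,"dz":-0.8,"rx":0.133,"ry":0,"rz":0}])

```text
t: 2.7
tcp_pos: [0.471, -0.0873, 0.1455]
tool_rot: [0.666, 0.663, 0.242, -0.241]
force: [0.1, 0.0, -0.2]
finger_gap: 0.999
gripper_force: 0.0
```

Run:
```python
from h import *
s=sensors.sense(); print(s['t'],s['q'],s['tcp_pos'],s['tool_rot'],s['force'])
m=cams.camera_model('wrist');im=cams.snapshot('wrist');np.save('pics/w2.npy',im)
cv2.imwrite('pics/w2.png',cv2.cvtColor(im,cv2.COLOR_RGB2BGR))
for x in ((.471,-.021,.0),(.471,-.021,.06)): print(proj(m,x))
```

```text
2.7 [-0.738   0.6546  1.7553  0.5198  1.2838 -1.0272] [ 0.471  -0.0873  0.1455] [ 0.6658  0.6634  0.2419 -0.2411] [ 0.1077  0.0403 -0.2315]
[260.44   206.5385]
[260.5315 187.1529]
```

View pics/w2.png

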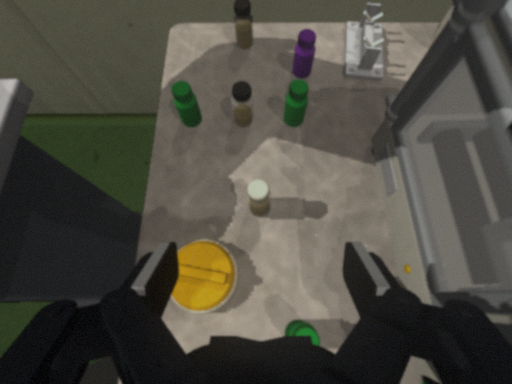

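The wrist view shows the white cap at (259,188) and its foot near (260,210). My estimate of (0.471, -0.021) projects to (260,187) and (260,207), so it's good. The timer at (203,275) lies lower and left. Now the descent and grasp.

move_arm(targets=[{"dx":0,"dy":0.28,"dz":-1,"rx":0,"ry":0,"rz":0},{"dx":0,"dy":0.28,"dz":-1,"rx":0,"ry":0,"rz":0},{"dx":0,"dy":0.427,"dz":-0.507,"rx":0,"ry":0,"rz":0},{"dx":0,"dy":0.427,"dz":-0.507,"rx":0,"ry":0,"rz":0},{"dx":0,"dy":0.427,"dz":-0.507,"rx":0,"ry":0,"rz":0},{"dx":0,"dy":0.427,"dz":-0.507,"rx":0,"ry":0,"rz":0},{"dx":0,"dy":0.427,"dz":-0.507,"rx":0,"ry":0,"rz":0},{"dx":0,"dy":0.427,"dz":-0.507,"rx":0,"ry":0,"rz":0},{"dx":0,"dy":0,"dz":0,"rx":0,"ry":0,"rz":0},{"dx":0,"dy":0,"dz":0,"rx":0,"ry":0,"rz":0}])

```text
t: 4.0
tcp_pos: [0.4706, -0.0073, 0.0202]
tool_rot: [0.665, 0.664, 0.241, -0.241]
force: [0.1, -0.6, 0.8]
finger_gap: 1.0
gripper_force: 0.0
```

move_arm(targets=[{"dx":0,"dy":0,"dz":0,"rx":0,"ry":0,"rz":0},{"dx":0,"dy":0,"dz":0,"rx":0,"ry":0,"rz":0},{"dx":0,"dy":0,"dz":0,"rx":0,"ry":0,"rz":0},{"dx":0,"dy":0,"dz":0,"rx":0,"ry":0,"rz":0},{"dx":0,"dy":0,"dz":0,"rx":0,"ry":0,"rz":0},{"dx":0,"dy":0,"dz":0,"rx":0,"ry":0,"rz":0},{"dx":0,"dy":0,"dz":0,"rx":0,"ry":0,"rz":0},{"dx":0,"dy":0,"dz":0,"rx":0,"ry":0,"rz":0},{"dx":0,"dy":0,"dz":0,"rx":0,"ry":0,"rz":0},{"dx":0,"dy":0,"dz":0,"rx":0,"ry":0,"rz":0}], claw=15, newtons=25)

```text
t: 5.25
tcp_pos: [0.4705, -0.0072, 0.0204]
tool_rot: [0.665, 0.664, 0.241, -0.242]
force: [-0.9, -2.6, 5.3]
finger_gap: 0.278
gripper_force: 26.5
```

Run:
```python
from h import *
m=cams.camera_model('wrist')
im=cv2.cvtColor(np.load('pics/w2.npy'),cv2.COLOR_RGB2BGR)
# cradle from last wrist view needs the pose then; use relative model later
im=cams.snapshot('wrist');np.save('pics/w3.npy',im)
s=sensors.sense();print(s['t'],s['tcp_pos'],s['finger_gap'],s['gripper_force'],s['q'])
b=cv2.cvtColor(im,cv2.COLOR_RGB2HSV)
k=((b[...,2]>150)&(b[...,1]<50)).astype('u1')[120:384,200:330]
n,l,st,c=cv2.connectedComponentsWithStats(k)
print([(st[i].tolist(),c[i]) for i in range(1,n) if st[i][4]>80])
print(proj(m,(.471,-.021,.06)),proj(m,(.471,-.021,.0)))
```

```text
5.3 [ 0.4705 -0.0072  0.0204] 0.27623915529483045 26.465684410650283 [-0.6169  0.8705  1.8688  0.6841  0.9757 -1.1727]
[([2, 12, 123, 153, 7500], array([56.6276, 80.5605])), ([99, 19, 17, 15, 144], array([106.9097,  26.9306])), ([58, 197, 27, 22, 309], array([ 69.3754, 208.9709]))]
[263.1955 261.4325] [262.2932 273.1128]
```

Gripped, with the opening consistent with 25 mm. Next I lift, swing to vertical and look over the cradle.

move_arm(targets=[{"dx":0,"dy":0,"dz":0.6,"rx":0,"ry":0,"rz":0},{"dx":0,"dy":0,"dz":1,"rx":0,"ry":0,"rz":0},{"dx":0,"dy":0,"dz":1,"rx":0,"ry":0,"rz":0},{"dx":0,"dy":0,"dz":1,"rx":0,"ry":0,"rz":0},{"dx":0,"dy":0.6,"dz":1,"rx":0,"ry":0,"rz":0},{"dx":0,"dy":1,"dz":1,"rx":0,"ry":0,"rz":0},{"dx":0,"dy":1,"dz":1,"rx":0,"ry":0,"rz":0},{"dx":0,"dy":1,"dz":0.4,"rx":0,"ry":0,"rz":0},{"dx":0,"dy":1,"dz":0,"rx":0,"ry":0,"rz":0},{"dx":0,"dy":1,"dz":0,"rx":0,"ry":0,"rz":0}])

```text
t: 6.55
tcp_pos: [0.4699, 0.1339, 0.1959]
tool_rot: [0.665, 0.664, 0.241, -0.241]
force: [0.1, -0.4, -1.0]
finger_gap: 0.271
gripper_force: 25.9
```

move_arm(targets=[{"dx":0.3,"dy":0.3,"dz":0,"rx":-0.133,"ry":0,"rz":0},{"dx":0.6,"dy":0,"dz":0,"rx":-0.133,"ry":0,"rz":0},{"dx":0.6,"dy":0,"dz":0,"rx":-0.133,"ry":0,"rz":0},{"dx":0.6,"dy":0,"dz":0,"rx":-0.133,"ry":0,"rz":0},{"dx":0.6,"dy":0,"dz":0,"rx":-0.133,"ry":0,"rz":0},{"dx":0.6,"dy":0,"dz":0,"rx":-0.133,"ry":0,"rz":0},{"dx":0.6,"dy":0,"dz":0,"rx":-0.133,"ry":0,"rz":0},{"dx":0.6,"dy":0,"dz":0,"rx":-0.133,"ry":0,"rz":0},{"dx":0.6,"dy":0,"dz":0,"rx":-0.133,"ry":0,"rz":0},{"dx":0.3,"dy":0,"dz":0,"rx":-0.133,"ry":0,"rz":0}])

```text
t: 7.8
tcp_pos: [0.6054, 0.1406, 0.1956]
tool_rot: [0.708, 0.706, -0.001, 0.001]
force: [0.3, 0.1, -0.6]
finger_gap: 0.275
gripper_force: 25.9
```

Run:
```python
from h import *
import pickle
s=sensors.sense(); print(s['t'],s['q'],s['tcp_pos'],s['tool_rot'],s['force'],s['finger_gap'])
m=cams.camera_model('wrist');im=cams.snapshot('wrist');np.save('pics/w4.npy',im);pickle.dump(m,open('pics/m4.pkl','wb'))
for x in ((.615,.203,.008),(.585,.15,.008)): print(proj(m,x))
cv2.imwrite('pics/w4.png',cv2.resize(cv2.cvtColor(im,cv2.COLOR_RGB2BGR),None,fx=1.5,fy=1.5,interpolation=cv2.INTER_CUBIC))
```

```text
7.8 [ 0.0497  0.5634  1.4771 -0.0026  1.1013  0.0536] [0.6054 0.1406 0.1956] [ 0.7081  0.7062 -0.0008  0.0008] [ 0.3401  0.1047 -0.6331] 0.27519306062372195
[269.3522 106.8103]
[243.0862 154.3437]
```

View pics/w4.png

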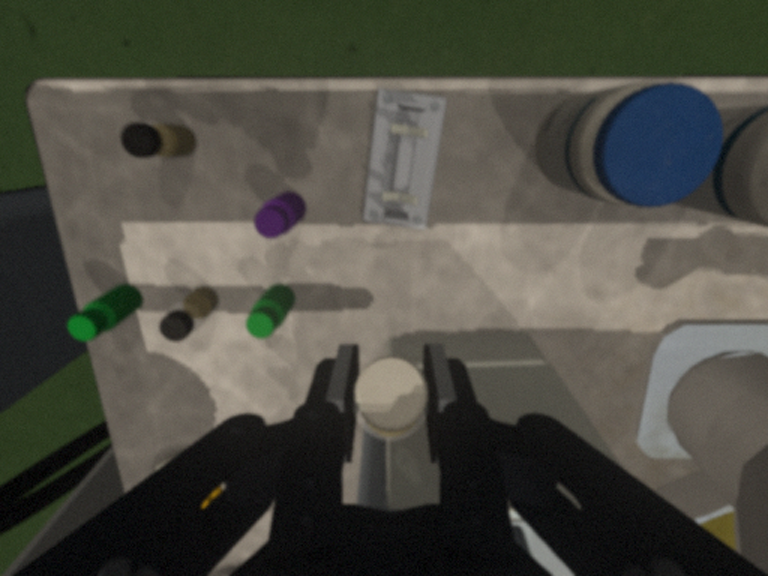

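The wrist view (1.5× scale) shows the cradle foot corners at (379,88), (446,97), (428,228) and (363,220), with saddles at (405,131) and (397,197). The vial is held with its cap at (390,395).

Run:
```python
from h import *
import pickle
m=pickle.load(open('pics/m4.pkl','rb'))
P=np.array([plane(m,u/1.5,v/1.5,.008) for u,v in ((379,88),(446,97),(428,228),(363,220))])
d=P[0]-P[3]+P[1]-P[2]; yaw=np.degrees(np.arctan2(d[1],d[0]));c=P.mean(0);print(c,yaw,[np.linalg.norm(P[i]-P[i-1]) for i in range(4)])
print([plane(m,u/1.5,v/1.5,.038) for u,v in ((405,131),(397,197))])
for a,b in ((390,370),(390,395)): pass
h=np.array([np.cos(np.radians(yaw)),np.sin(np.radians(yaw)),0]);mid=np.r_[c[:2],.05]
from scipy.spatial.transform import Rotation as Ro
s=sensors.sense();R=Ro.from_quat(s['tool_rot'])
Rf=Ro.from_euler('z',yaw-90,degrees=True)*Ro.from_euler('x',-50,degrees=True)*Ro.from_quat([.7071,.7071,0,0])
z=Rf.as_matrix()[:,2];G=mid+.0047*h;T=G+.0187*z
print('z',z,'TCP target',T,'shift',T-s['tcp_pos'],'rot',np.degrees((Rf*R.inv()).as_rotvec()))
```

```text
[0.6148 0.2022 0.008 ] 82.73653923318672 [np.float64(0.09358257654840368), np.float64(0.04714569820966054), np.float64(0.09364768581191542), np.float64(0.0501885479060593)]
[array([0.6146, 0.2233, 0.038 ]), array([0.6094, 0.1807, 0.038 ])]
z [-0.0969 -0.7599 -0.6428] TCP target [0.6135 0.1926 0.038 ] shift [ 0.0074  0.0505 -0.1577] rot [-49.7726   3.2776  -6.7766]
```

move_arm(targets=[{"dx":0.026,"dy":0.208,"dz":-0.3,"rx":-0.166,"ry":0.011,"rz":-0.0226},{"dx":0.026,"dy":0.208,"dz":-0.3,"rx":-0.166,"ry":0.011,"rz":-0.0226},{"dx":0.026,"dy":0.208,"dz":-0.3,"rx":-0.166,"ry":0.011,"rz":-0.0226},{"dx":0.026,"dy":0.208,"dz":-0.3,"rx":-0.166,"ry":0.011,"rz":-0.0226},{"dx":0.026,"dy":0.208,"dz":-0.3,"rx":-0.166,"ry":0.011,"rz":-0.0226},{"dx":0.026,"dy":0.208,"dz":-0.3,"rx":-0.166,"ry":0.011,"rz":-0.0226},{"dx":0.026,"dy":0.208,"dz":-0.3,"rx":-0.166,"ry":0.011,"rz":-0.0226},{"dx":0.026,"dy":0.208,"dz":-0.3,"rx":-0.166,"ry":0.011,"rz":-0.0226},{"dx":0.026,"dy":0.208,"dz":-0.3,"rx":-0.166,"ry":0.011,"rz":-0.0226},{"dx":0.026,"dy":0.208,"dz":-0.3,"rx":-0.166,"ry":0.011,"rz":-0.0226}])

```text
t: 9.1
tcp_pos: [0.6111, 0.1925, 0.1202]
tool_rot: [0.681, 0.598, -0.318, 0.278]
force: [0.2, -0.1, 0.1]
finger_gap: 0.278
gripper_force: 25.9
```

Run:
```python
from h import *
from scipy.spatial.transform import Rotation as Ro
s=sensors.sense(); print(s['t'],s['q'],s['tcp_pos'],Ro.from_quat(s['tool_rot']).as_matrix(),s['force'])
im=cams.snapshot('side');np.save('pics/s5.npy',im);m=cams.camera_model('side')
# white cap seen from side camera; expected cap centre 
R=Ro.from_quat(s['tool_rot']).as_matrix();G=s['tcp_pos']-.0187*R[:,2]
h=np.array([.126,.992,0]);
for k in (-.03,0,.03): print(k,proj(m,G+(k-.0047)*h))
u,v=proj(m,G).astype(int);cr=im[v-60:v+60,u-80:u+80]
cv2.imwrite('pics/s5.png',cv2.resize(cv2.cvtColor(cr,cv2.COLOR_RGB2BGR),None,fx=5,fy=5,interpolation=cv2.INTER_CUBIC));print(u,v)
```

```text
9.1 [ 0.4322  0.9592  1.1576 -0.7045  1.5865  0.7611] [0.6111 0.1925 0.1202] [[ 0.0821  0.9916 -0.1001]
 [ 0.6376 -0.1295 -0.7594]
 [-0.7659 -0.0015 -0.6429]] [ 0.2465 -0.0759  0.126 ]
-0.03 [280.7035 290.0492]
0 [290.4579 302.4404]
0.03 [300.5226 315.2258]
292 304
```

move_arm(targets=[{"dx":0.056,"dy":0,"dz":-0.6,"rx":0,"ry":0,"rz":0},{"dx":0,"dy":0,"dz":-0.6,"rx":0,"ry":0,"rz":0},{"dx":0,"dy":0,"dz":-0.6,"rx":0,"ry":0,"rz":0},{"dx":0,"dy":0,"dz":-0.4,"rx":0,"ry":0,"rz":0},{"dx":0,"dy":0,"dz":-0.3,"rx":0,"ry":0,"rz":0},{"dx":0,"dy":0,"dz":-0.2,"rx":0,"ry":0,"rz":0},{"dx":0,"dy":0,"dz":-0.2,"rx":0,"ry":0,"rz":0},{"dx":0,"dy":0,"dz":-0.2,"rx":0,"ry":0,"rz":0},{"dx":0,"dy":0,"dz":0,"rx":0,"ry":0,"rz":0},{"dx":0,"dy":0,"dz":0,"rx":0,"ry":0,"rz":0}])

```text
t: 10.4
tcp_pos: [0.6134, 0.1924, 0.0429]
tool_rot: [0.681, 0.599, -0.317, 0.278]
force: [-0.9, -0.1, -0.0]
finger_gap: 0.276
gripper_force: 25.9
```

move_arm(targets=[{"dx":0,"dy":0,"dz":-0.05,"rx":0,"ry":0,"rz":0},{"dx":0,"dy":0,"dz":-0.05,"rx":0,"ry":0,"rz":0},{"dx":0,"dy":0,"dz":-0.05,"rx":0,"ry":0,"rz":0},{"dx":0,"dy":0,"dz":0,"rx":0,"ry":0,"rz":0},{"dx":0,"dy":0,"dz":0,"rx":0,"ry":0,"rz":0},{"dx":0,"dy":0,"dz":0,"rx":0,"ry":0,"rz":0},{"dx":0,"dy":0,"dz":0,"rx":0,"ry":0,"rz":0},{"dx":0,"dy":0,"dz":0,"rx":0,"ry":0,"rz":0},{"dx":0,"dy":0,"dz":0,"rx":0,"ry":0,"rz":0},{"dx":0,"dy":0,"dz":0,"rx":0,"ry":0,"rz":0}])

```text
t: 11.65
tcp_pos: [0.6133, 0.1923, 0.039]
tool_rot: [0.681, 0.599, -0.317, 0.278]
force: [0.2, 0.2, 0.0]
finger_gap: 0.279
gripper_force: 25.9
```

move_arm(targets=[{"dx":0,"dy":0,"dz":-0.04,"rx":0,"ry":0,"rz":0},{"dx":0,"dy":0,"dz":-0.04,"rx":0,"ry":0,"rz":0},{"dx":0,"dy":0,"dz":-0.04,"rx":0,"ry":0,"rz":0},{"dx":0,"dy":0,"dz":0,"rx":0,"ry":0,"rz":0},{"dx":0,"dy":0,"dz":0,"rx":0,"ry":0,"rz":0},{"dx":0,"dy":0,"dz":0,"rx":0,"ry":0,"rz":0},{"dx":0,"dy":0,"dz":0,"rx":0,"ry":0,"rz":0},{"dx":0,"dy":0,"dz":0,"rx":0,"ry":0,"rz":0},{"dx":0,"dy":0,"dz":0,"rx":0,"ry":0,"rz":0},{"dx":0,"dy":0,"dz":0,"rx":0,"ry":0,"rz":0}])

```text
t: 12.9
tcp_pos: [0.6132, 0.1923, 0.0363]
tool_rot: [0.681, 0.598, -0.317, 0.278]
force: [-0.8, 1.3, 3.3]
finger_gap: 0.278
gripper_force: 26.3
```

move_arm(targets=[{"dx":0,"dy":0,"dz":0,"rx":0,"ry":0,"rz":0},{"dx":0,"dy":0,"dz":0,"rx":0,"ry":0,"rz":0},{"dx":0,"dy":0,"dz":0,"rx":0,"ry":0,"rz":0},{"dx":0,"dy":0,"dz":0,"rx":0,"ry":0,"rz":0},{"dx":0,"dy":0,"dz":0,"rx":0,"ry":0,"rz":0},{"dx":0.04,"dy":0.3,"dz":0.26,"rx":0,"ry":0,"rz":0},{"dx":0.06,"dy":0.45,"dz":0.38,"rx":0,"ry":0,"rz":0},{"dx":0.08,"dy":0.6,"dz":0.51,"rx":0,"ry":0,"rz":0},{"dx":0.08,"dy":0.6,"dz":0.51,"rx":0,"ry":0,"rz":0},{"dx":0.08,"dy":0.6,"dz":0.51,"rx":0,"ry":0,"rz":0}], claw=65)

```text
t: 14.15
tcp_pos: [0.6221, 0.2577, 0.0916]
tool_rot: [0.681, 0.599, -0.316, 0.278]
force: [-0.2, 0.9, -0.4]
finger_gap: 0.654
gripper_force: 0.0
```

Run:
```python
from h import *
import pickle
s=sensors.sense(); print(s['t'],s['tcp_pos'],s['finger_gap'],s['force'])
mw=cams.camera_model('wrist');w=cams.snapshot('wrist');m=cams.camera_model('side');S=cams.snapshot('side')
np.save('pics/w6.npy',w);np.save('pics/s6.npy',S);pickle.dump(mw,open('pics/m6.pkl','wb'))
h=np.array([.126,.992,0]);c=np.array([.6135,.2022,.05])
for k in (-.03,0,.03): print(k,proj(m,c+k*h),proj(mw,c+k*h))
# cap: whiter than the background in side view
hsv=cv2.cvtColor(S,cv2.COLOR_RGB2HSV);old=cv2.cvtColor(np.load('pics/side0.npy'),cv2.COLOR_RGB2HSV)
d=(np.abs(S.astype(int)-np.load('pics/side0.npy')).sum(2)>60).astype('u1')
n,l,st,ct=cv2.connectedComponentsWithStats(d)
print([(st[i].tolist(),ct[i]) for i in range(1,n) if st[i][4]>40])
a=cv2.cvtColor(S,cv2.COLOR_RGB2BGR)[290:370,230:350];b=cv2.cvtColor(w,cv2.COLOR_RGB2BGR)
cv2.imwrite('pics/chk.png',np.hstack([cv2.resize(a,(400,267),interpolation=cv2.INTER_CUBIC),cv2.resize(b,(356,267))]))
```

```text
14.15 [0.6221 0.2577 0.0916] 0.6542740097023978 [-0.244   0.8776 -0.3684]
-0.03 [277.6245 307.0637] [259.8692 216.0436]
0 [286.6589 318.8452] [259.7091 205.8742]
0.03 [295.9605 330.9751] [259.5046 192.8784]
[([504, 36, 8, 13, 49], array([507.5918,  42.551 ])), ([490, 72, 22, 67, 663], array([502.4646, 105.1765])), ([470, 89, 26, 73, 808], array([480.1968, 121.5829])), ([491, 120, 21, 89, 1079], array([503.5996, 168.9703])), ([488, 151, 10, 40, 160], array([492.2188, 166.1625])), ([360, 164, 152, 220, 13153], array([454.8315, 306.3839])), ([244, 204, 25, 34, 342], array([257.7661, 220.9006])), ([275, 231, 110, 153, 4993], array([327.593 , 331.3375])), ([435, 260, 8, 20, 64], array([438.3438, 269.25  ])), ([234, 328, 52, 56, 1153], array([259.7554, 363.4519])), ([481, 371, 11, 13, 65], array([486.9692, 378.6923]))]
```

View pics/chk.png

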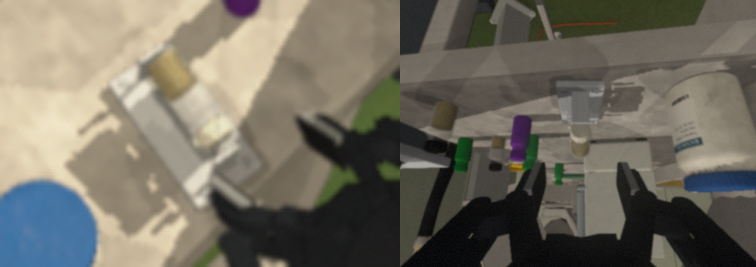

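The check picture shows the vial lying along the cradle in both saddles, with its glass end at (170,70) and cap at (213,130). In full side-view pixels that is about (276,306) and (295,333), which matches the predicted seat. Next, the machine.

Run:
```python
from h import *
from scipy.spatial.transform import Rotation as Ro
s=sensors.sense();R=Ro.from_quat(s['tool_rot'])
z=np.array([0,0,-1.]);y=np.array([-np.sin(.026),np.cos(.026),0]);Rf=Ro.from_matrix(np.c_[np.cross(y,z),y,z])
v0=Ro.from_matrix(np.c_[[0,1,0],[1,0,0],[0,0,-1]])
a=(v0*R.inv()).as_rotvec(degrees=True);print('to vertical',a,a/10/30);b=(Rf*v0.inv()).as_rotvec(degrees=True);print('yaw',b,b/10/30)
print(s['q'])
```

```text
to vertical [49.6233 -2.901   6.9002] [ 0.1654 -0.0097  0.023 ]
yaw [ 0.      0.     91.4897] [0.    0.    0.305]
[ 0.5017  1.0479  1.0065 -0.6704  1.6646  0.7708]
```

move_arm(targets=[{"dx":0.06,"dy":0.5,"dz":0.6,"rx":0,"ry":0,"rz":0},{"dx":0,"dy":0.2,"dz":1,"rx":0,"ry":0,"rz":0},{"dx":-0.2,"dy":0,"dz":1,"rx":0.2,"ry":-0.012,"rz":0.029},{"dx":-0.4,"dy":0,"dz":1,"rx":0.207,"ry":-0.012,"rz":0.029},{"dx":-0.4,"dy":0,"dz":1,"rx":0.207,"ry":-0.012,"rz":0.029},{"dx":-0.4,"dy":0,"dz":1,"rx":0.207,"ry":-0.012,"rz":0.029},{"dx":-0.4,"dy":-0.3,"dz":1,"rx":0.207,"ry":-0.012,"rz":0.029},{"dx":-0.4,"dy":-0.5,"dz":1,"rx":0.207,"ry":-0.012,"rz":0.029},{"dx":-0.3,"dy":-0.8,"dz":1,"rx":0.207,"ry":-0.012,"rz":0.029},{"dx":0,"dy":-1,"dz":1,"rx":0.212,"ry":-0.013,"rz":0.027}], claw=100)

```text
t: 15.5
tcp_pos: [0.56, 0.2082, 0.3333]
tool_rot: [0.705, 0.709, -0.001, -0.0]
force: [0.9, -0.6, 0.3]
finger_gap: 1.001
gripper_force: 0.0
```

move_arm(targets=[{"dx":0,"dy":-1,"dz":0.5,"rx":0,"ry":0,"rz":0.305},{"dx":0,"dy":-1,"dz":0,"rx":0,"ry":0,"rz":0.305},{"dx":0,"dy":-1,"dz":0,"rx":0,"ry":0,"rz":0.305},{"dx":0,"dy":-1,"dz":0,"rx":0,"ry":0,"rz":0.305},{"dx":0,"dy":-1,"dz":0,"rx":0,"ry":0,"rz":0.305},{"dx":0,"dy":-1,"dz":0,"rx":0,"ry":0,"rz":0.305},{"dx":0,"dy":-1,"dz":0,"rx":0,"ry":0,"rz":0.305},{"dx":0,"dy":-1,"dz":0,"rx":0,"ry":0,"rz":0.305},{"dx":0,"dy":-1,"dz":0,"rx":0,"ry":0,"rz":0.305},{"dx":0,"dy":-1,"dz":0,"rx":0,"ry":0,"rz":0.305}])

```text
t: 16.75
tcp_pos: [0.5603, -0.0424, 0.3445]
tool_rot: [-0.017, 1.0, -0.003, 0.002]
force: [0.0, -0.1, 0.7]
finger_gap: 1.001
gripper_force: 0.0
```

Run:
```python
from h import *
import pickle
from scipy.spatial.transform import Rotation as Ro
s=sensors.sense(); print(s['t'],s['q'],s['tcp_pos'],s['force']);print(Ro.from_quat(s['tool_rot']).as_matrix())
m=cams.camera_model('wrist');w=cams.snapshot('wrist');np.save('pics/w7.npy',w);pickle.dump(m,open('pics/m7.pkl','wb'))
g=cv2.cvtColor(w,cv2.COLOR_RGB2HSV)
for nm,k in (('or',(g[...,0]>3)&(g[...,0]<20)&(g[...,1]>150)&(g[...,2]>90)),('bk',(g[...,2]<55))):
    n,l,st,c=cv2.connectedComponentsWithStats(k.astype('u1'))
    for i in range(1,n):
        if st[i][4]>60: print(nm,st[i].tolist(),c[i],cv2.minAreaRect(np.argwhere(l==i)[:,::-1].astype('f4')))
for x in ((.6,-.047,.24),(.6,-.08,.24),(.64,-.173,.24),(.64,-.205,.24)): print(proj(m,x))
```

```text
16.75 [-0.2724  0.3259  1.4462 -0.0038  1.3633 -1.8764] [ 0.5603 -0.0424  0.3445] [ 0.0332 -0.1249  0.7477]
[[-0.9994 -0.034   0.005 ]
 [-0.034   0.9994 -0.0053]
 [-0.0048 -0.0055 -1.    ]]
or [215, 198, 11, 36, 231] [219.4719 216.5541] ((219.23886108398438, 215.3354949951172), (8.234594345092773, 35.611385345458984), 7.431407928466797)
or [111, 215, 34, 42, 399] [125.4386 233.1178] ((126.3214111328125, 233.75144958496094), (20.57396697998047, 47.20758819580078), 46.16913986206055)
bk [0, 0, 72, 92, 2791] [26.6012 34.2153] ((22.493534088134766, 35.449546813964844), (34.63670349121094, 115.4197006225586), 37.69424057006836)
bk [0, 0, 512, 384, 58381] [342.2406 276.9047] ((255.49996948242188, 191.49996948242188), (510.99993896484375, 382.99993896484375), 0.0)
bk [344, 14, 22, 18, 250] [353.696  23.264] ((353.7691955566406, 22.653858184814453), (18.027755737304688, 18.30510711669922), 56.3099365234375)
bk [0, 47, 69, 86, 192] [32.1979 91.0521] ((33.57316970825195, 89.15853881835938), (2.654954195022583, 108.85311126708984), 38.65980529785156)
bk [349, 62, 16, 13, 152] [357.1974  67.8487
[... 934 characters left out ...]
59033)
bk [229, 195, 79, 38, 822] [255.7141 206.5195] ((268.0, 213.5), (78.0, 37.0), -0.0)
bk [176, 199, 19, 14, 132] [182.9773 206.5606] ((184.75682067871094, 205.1089630126953), (12.787549018859863, 18.214460372924805), 86.42366790771484)
bk [64, 214, 51, 44, 1016] [ 92.4114 237.1211] ((93.09043884277344, 239.5751495361328), (24.078815460205078, 61.21731948852539), 52.253196716308594)
bk [36, 230, 6, 42, 116] [ 38.9483 248.8621] ((38.860450744628906, 250.54690551757812), (4.5834832191467285, 41.079036712646484), 1.9749339818954468)
bk [325, 231, 4, 27, 71] [326.7183 244.0563] ((326.5, 244.0), (26.0, 3.0), 90.0)
[253.9335 224.4364]
[218.7683 223.3216]
[124.4919 257.0703]
[ 91.7617 256.0609]
```

move_arm(targets=[{"dx":0.12,"dy":-0.5,"dz":0,"rx":0,"ry":0,"rz":0},{"dx":0.12,"dy":-0.6,"dz":0,"rx":0,"ry":0,"rz":0},{"dx":0.12,"dy":-0.6,"dz":0,"rx":0,"ry":0,"rz":0},{"dx":0.12,"dy":-0.6,"dz":0,"rx":0,"ry":0,"rz":0},{"dx":0.12,"dy":-0.6,"dz":0,"rx":0,"ry":0,"rz":0},{"dx":0.12,"dy":-0.6,"dz":0,"rx":0,"ry":0,"rz":0},{"dx":0.12,"dy":-0.6,"dz":0,"rx":0,"ry":0,"rz":0},{"dx":0.12,"dy":-0.6,"dz":0,"rx":0,"ry":0,"rz":0},{"dx":0.12,"dy":-0.6,"dz":0,"rx":0,"ry":0,"rz":0},{"dx":0.12,"dy":-0.6,"dz":0,"rx":0,"ry":0,"rz":0}])

```text
t: 18.05
tcp_pos: [0.591, -0.19, 0.3427]
tool_rot: [-0.014, 1.0, -0.002, 0.002]
force: [0.2, -0.0, -0.8]
finger_gap: 1.001
gripper_force: 0.0
```

```bash
cat > look.py <<'E'
from h import *
import pickle,sys
def look(tag):
    s=sensors.sense(); print(s['t'],s['tcp_pos'],s['force'])
    m=cams.camera_model('wrist');w=cams.snapshot('wrist');np.save(f'pics/{tag}.npy',w);pickle.dump(m,open(f'pics/{tag}.pkl','wb'))
    return m,w
def orange(w):
    g=cv2.cvtColor(w,cv2.COLOR_RGB2HSV);k=((g[...,0]>3)&(g[...,0]<20)&(g[...,1]>140)&(g[...,2]>70)).astype('u1')
    n,l,st,c=cv2.connectedComponentsWithStats(k)
    return [l==i for i in range(1,n) if st[i][4]>100]
E
python3 - <<'E'
from look import *
m,w=look('w8')
for k in orange(w):
    p=np.argwhere(k);print('orange bbox v',p.min(0),p.max(0),len(p))
    # brightness down the blob: top face vs front face
    for v in range(p[:,0].min(),p[:,0].max()+1,3):
        u=p[p[:,0]==v][:,1]; print(v,u.min(),u.max(),w[v,int(u.mean())], end=' | ')
    print()
for x in ((.6426,-.1732,.24),(.6447,-.2048,.24)): print(proj(m,x))
u,v=proj(m,(.643,-.189,.24)).astype(int)
for r in range(v-48,v+40,6): print(r,' '.join('%3d'%x for x in w[r,u-44:u+44:3].mean(1)))
E
```

```text
18.05 [ 0.591  -0.19    0.3427] [ 0.1804 -0.0405 -0.7835]
orange bbox v [174 366] [208 390] 333
174 368 369 [109  62  42] | 177 366 375 [104  45  18] | 180 369 378 [107  48  22] | 183 372 382 [107  47  22] | 186 376 385 [104  45  18] | 189 379 389 [127  61  26] | 192 380 390 [145  79  24] | 195 380 389 [142  70  19] | 198 379 388 [138  66  22] | 201 379 388 [141  68  23] | 204 379 387 [145  71  26] | 207 380 387 [142  72  27] | 
orange bbox v [192 265] [232 278] 408
192 267 268 [115  71  50] | 195 265 278 [117  54  28] | 198 265 278 [116  58  30] | 201 265 278 [115  55  27] | 204 265 278 [111  52  27] | 207 265 277 [111  53  28] | 210 266 277 [112  54  30] | 213 269 276 [141  74  26] | 216 269 276 [146  78  28] | 219 269 276 [147  80  31] | 222 270 276 [151  85  36] | 225 270 276 [148  81  31] | 228 270 276 [149  85  37] | 231 271 275 [142  78  32] | 
[276.2425 237.4061]
[242.8599 238.5182]
189  95 103 101 103 102  97  95 116 108  95  92  95  95  96  93  94  93 100 117 113 109 108 108 105 107 108 105 113 122 124
195  90  96 100 106 104  97 112 127  47  28  60  92  97  98  94 101  96 
[... 963 characters left out ...]
 138 149 150 152 149 149 134 118 121 141 149 151 151 150 152 149 150 144 112 116
249  85  83  83  82  86  84  83 105 112 121 151 148 149 145 148 151 132 115 115 141 148 150 151 149 155 150 150 147 109 116
255 111 116 106 111 113 111 111 110 111 124 148 151 149 149 150 146 132 115 119 144 149 148 151 150 150 150 149 140 107 118
261  57  60  60  58  64  61  66 112 139 147 151 148 149 151 148 151 152 142 147 150 148 147 147 149 148 149 146 141 104 118
267  56  57  62  59  59  66  65  96 144 149 147 147 145 146 148 149 148 148 147 149 149 150 149 147 146 150 149 136  99 123
273  54  54  52  55  55  56  57  84 144 147 146 150 146 149 147 148 146 148 147 146 148 146 146 148 148 150 147 137  90 117
```

Run:
```python
from look import *
m=pickle.load(open('pics/w8.pkl','rb'));w=np.load('pics/w8.npy').astype(int)
for v in (216,220,224,228): # black tab edges
    r=w[v].mean(1); b=np.where(r[222:262]<62)[0]+222; print(v,b.min(),b.max())
C=cams.camera_model('scene');c=lambda u,v:(140+u/3.6,120+v/3.6)
for z in (.235,.24,.245,.25):
    print(z,'catch or',plane(m,273,222,z)[:2],'bl',plane(m,238.5,222.5,z)[:2],'handle or',plane(m,384,199,z)[:2])
print('tri orange catch',tri([ray(m,273,222),ray(C,*c(702,118))]),'black',tri([ray(m,238.5,222.5),ray(C,*c(748,130))]),'handle or',tri([ray(m,384,199),ray(C,*c(551,97))]))
m7=pickle.load(open('pics/w8.pkl','rb'))
```

```text
216 234 243
220 234 243
224 234 242
228 235 241
0.235 catch or [ 0.629  -0.1766] bl [ 0.6305 -0.2093] handle or [ 0.6027 -0.0755]
0.24 catch or [ 0.6266 -0.1769] bl [ 0.628 -0.209] handle or [ 0.6008 -0.0778]
0.245 catch or [ 0.6241 -0.1772] bl [ 0.6255 -0.2086] handle or [ 0.5988 -0.0802]
0.25 catch or [ 0.6216 -0.1775] bl [ 0.623  -0.2083] handle or [ 0.5969 -0.0825]
tri orange catch (array([ 0.6194, -0.1792,  0.2559]), [np.float64(0.0014305571207982727), np.float64(0.0014305571207983384)]) black (array([ 0.6214, -0.2095,  0.2555]), [np.float64(0.001873731543426558), np.float64(0.0018737315434265997)]) handle or (array([ 0.5952, -0.0842,  0.2544]), [np.float64(0.00031072652620281813), np.float64(0.000310726526202825)])
```

move_arm(targets=[{"dx":0.07,"dy":-0.06,"dz":-0.3,"rx":0,"ry":0,"rz":0.004},{"dx":0.07,"dy":-0.06,"dz":-0.3,"rx":0,"ry":0,"rz":0.004},{"dx":0.07,"dy":-0.06,"dz":-0.3,"rx":0,"ry":0,"rz":0.004},{"dx":0.07,"dy":-0.06,"dz":-0.3,"rx":0,"ry":0,"rz":0.004},{"dx":0.07,"dy":-0.06,"dz":-0.3,"rx":0,"ry":0,"rz":0.004},{"dx":0.07,"dy":-0.06,"dz":-0.3,"rx":0,"ry":0,"rz":0.004},{"dx":0.07,"dy":0,"dz":-0.3,"rx":0,"ry":0,"rz":0.004},{"dx":0.07,"dy":0,"dz":-0.3,"rx":0,"ry":0,"rz":0},{"dx":0,"dy":0,"dz":0,"rx":0,"ry":0,"rz":0},{"dx":0,"dy":0,"dz":0,"rx":0,"ry":0,"rz":0}])

```text
t: 19.35
tcp_pos: [0.6049, -0.198, 0.2829]
tool_rot: [-0.021, 1.0, -0.002, 0.002]
force: [-0.7, 0.0, 0.3]
finger_gap: 1.001
gripper_force: 0.0
```

Run:
```python
from look import *
m,w=look('w9');m8=pickle.load(open('pics/w8.pkl','rb'))
for k in orange(w):
    p=np.argwhere(k);print('orange',p.min(0),p.max(0),len(p))
    for v in range(p[:,0].min(),p[:,0].max()+1,3):
        u=p[p[:,0]==v][:,1]; print(v,u.min(),u.max(),w[v,int(u.mean()),0], end=' | ')
    print()
u,v=proj(m,(.625,-.2085,.245)).astype(int);print('black exp',u,v)
for r in range(v-40,v+34,4):
    x=w[r,u-25:u+25].mean(1);b=np.where(x<60)[0]; print(r,(b.min()+u-25,b.max()+u-25) if len(b) else None,end=' | ')
```

```text
19.35 [ 0.6049 -0.198   0.2829] [-0.7434  0.0023  0.3354]
orange [180 405] [228 446] 582
180 407 407 97 | 183 405 414 108 | 186 407 419 108 | 189 412 423 102 | 192 416 428 106 | 195 421 433 109 | 198 424 438 109 | 201 429 442 106 | 204 434 445 142 | 207 433 445 144 | 210 433 444 145 | 213 432 444 149 | 216 432 443 146 | 219 431 442 147 | 222 430 441 148 | 225 430 441 146 | 228 435 437 123 | 
orange [202 276] [256 295] 738
202 278 292 119 | 205 277 294 116 | 208 276 294 115 | 211 276 293 103 | 214 276 293 101 | 217 276 293 98 | 220 276 293 87 | 223 276 293 80 | 226 284 294 120 | 229 285 294 128 | 232 285 295 148 | 235 285 295 146 | 238 284 295 146 | 241 285 295 146 | 244 285 294 149 | 247 285 294 145 | 250 285 294 147 | 253 286 294 150 | 256 290 290 138 | 
black exp 243 242
202 (np.int64(244), np.int64(252)) | 206 (np.int64(244), np.int64(251)) | 210 (np.int64(243), np.int64(251)) | 214 (np.int64(243), np.int64(251)) | 218 (np.int64(242), np.int64(251)) | 222 (np.int64(241), np.int64(251)) | 226 (np.int64(241), np.int64(251)) | 230 (np.int64(240), np.int64(250)) | 234 (np.int64(239), np.int64(250)) | 238 (np.int64(239), np.int64(250)) | 242 (np.int64(240), np.int64(249)) | 246 (np.int64(240), np.int64(249)) | 250 (np.int64(240), np.int64(249)) | 254 (np.int64(241), np.int64(248)) | 258 None | 262 None | 266 None | 270 None | 274 (np.int64(219), np.int64(221)) |
```

Run:
```python
from look import *
m=pickle.load(open('pics/w9.pkl','rb'));m8=pickle.load(open('pics/w8.pkl','rb'))
for n,a,b in (('or',(289.8,240.5),(273,222)),('bl',(244.6,240.5),(238.5,222.5)),('hand',(437.5,215),(384,199))): print(n,tri([ray(m,*a),ray(m8,*b)]))
for z in (.235,.24,.245,.25):
    o,b=plane(m,289.8,240.5,z),plane(m,244.6,240.5,z); print(z,o[:2],b[:2],np.linalg.norm(o-b),(o+b)[:2]/2,plane(m,437.5,215,z)[:2])
    f=plane(m,289.8,225.5,z);g=plane(m,289.8,255.5,z);print('  len',np.linalg.norm(f-g))
```

```text
or (array([ 0.6248, -0.1764,  0.242 ]), [np.float64(0.0009710365059201153), np.float64(0.0009710365059202725)])
bl (array([ 0.6323, -0.209 ,  0.2307]), [np.float64(0.0007500099898277519), np.float64(0.0007500099898277605)])
hand (array([ 0.5951, -0.0842,  0.2537]), [np.float64(0.0003764589882732881), np.float64(0.00037645898827309664)])
0.235 [ 0.6279 -0.1749] [ 0.6294 -0.2081] 0.033298149464403126 [ 0.6287 -0.1915] [ 0.6028 -0.0714]
  len 0.02504267215826925
0.24 [ 0.6251 -0.1755] [ 0.6265 -0.2079] 0.03241502904250297 [ 0.6258 -0.1917] [ 0.6007 -0.0748]
  len 0.024378500258099126
0.245 [ 0.6223 -0.1762] [ 0.6236 -0.2077] 0.031531908620602775 [ 0.6229 -0.192 ] [ 0.5985 -0.0782]
  len 0.023714328357929113
0.25 [ 0.6194 -0.1769] [ 0.6207 -0.2075] 0.030648788198702585 [ 0.6201 -0.1922] [ 0.5963 -0.0816]
  len 0.02305015645775899
```

move_arm(targets=[{"dx":0.4,"dy":0,"dz":0,"rx":0,"ry":0,"rz":0},{"dx":0.39,"dy":0,"dz":0,"rx":0,"ry":0,"rz":0},{"dx":0,"dy":0,"dz":-0.4,"rx":0,"ry":0,"rz":0},{"dx":0,"dy":0,"dz":-0.5,"rx":0,"ry":0,"rz":0},{"dx":0,"dy":0,"dz":-0.5,"rx":0,"ry":0,"rz":0},{"dx":0,"dy":0,"dz":-0.5,"rx":0,"ry":0,"rz":0},{"dx":0,"dy":0,"dz":-0.5,"rx":0,"ry":0,"rz":0},{"dx":0,"dy":0,"dz":-0.4,"rx":0,"ry":0,"rz":0},{"dx":0,"dy":0,"dz":-0.24,"rx":0,"ry":0,"rz":0},{"dx":0,"dy":0,"dz":0,"rx":0,"ry":0,"rz":0}])

```text
t: 20.65
tcp_pos: [0.6244, -0.1979, 0.2063]
tool_rot: [-0.021, 1.0, -0.002, 0.001]
force: [-0.2, -0.6, -0.0]
finger_gap: 1.001
gripper_force: 0.0
```

move_arm(targets=[{"dx":0,"dy":0,"dz":0,"rx":0,"ry":0,"rz":0},{"dx":0,"dy":0,"dz":0,"rx":0,"ry":0,"rz":0},{"dx":0,"dy":0,"dz":0,"rx":0,"ry":0,"rz":0},{"dx":0,"dy":0,"dz":0,"rx":0,"ry":0,"rz":0},{"dx":0,"dy":0,"dz":0,"rx":0,"ry":0,"rz":0},{"dx":0,"dy":0,"dz":0,"rx":0,"ry":0,"rz":0},{"dx":0,"dy":0,"dz":0,"rx":0,"ry":0,"rz":0},{"dx":0,"dy":0,"dz":0,"rx":0,"ry":0,"rz":0},{"dx":0,"dy":0,"dz":0,"rx":0,"ry":0,"rz":0},{"dx":0,"dy":0,"dz":0,"rx":0,"ry":0,"rz":0}], claw=20, newtons=30)

```text
t: 21.9
tcp_pos: [0.6249, -0.199, 0.2078]
tool_rot: [-0.021, 1.0, -0.003, 0.003]
force: [-1.1, -2.1, 4.9]
finger_gap: 0.312
gripper_force: 35.6
```

move_arm(targets=[{"dx":0,"dy":0,"dz":0,"rx":0,"ry":0,"rz":0},{"dx":0,"dy":0,"dz":0,"rx":0,"ry":0,"rz":0},{"dx":0,"dy":0,"dz":0,"rx":0,"ry":0,"rz":0},{"dx":0,"dy":0,"dz":0,"rx":0,"ry":0,"rz":0},{"dx":0,"dy":0,"dz":0,"rx":0,"ry":0,"rz":0},{"dx":0,"dy":0,"dz":0.4,"rx":0,"ry":0,"rz":0},{"dx":0,"dy":0,"dz":0.8,"rx":0,"ry":0,"rz":0},{"dx":0,"dy":0,"dz":0.8,"rx":0,"ry":0,"rz":0},{"dx":0,"dy":0,"dz":0.8,"rx":0,"ry":0,"rz":0},{"dx":0,"dy":0,"dz":0.8,"rx":0,"ry":0,"rz":0}], claw=100)

```text
t: 23.15
tcp_pos: [0.6247, -0.198, 0.2984]
tool_rot: [-0.021, 1.0, -0.002, 0.002]
force: [-0.2, -0.3, -0.0]
finger_gap: 1.003
gripper_force: 0.0
```

move_arm(targets=[{"dx":-0.2,"dy":0.556,"dz":0,"rx":0,"ry":0,"rz":0},{"dx":-0.2,"dy":0.556,"dz":0,"rx":0,"ry":0,"rz":0},{"dx":-0.2,"dy":0.556,"dz":0,"rx":0,"ry":0,"rz":0},{"dx":-0.2,"dy":0.556,"dz":0,"rx":0,"ry":0,"rz":0},{"dx":-0.2,"dy":0.556,"dz":0,"rx":0,"ry":0,"rz":0},{"dx":-0.2,"dy":0.556,"dz":0,"rx":0,"ry":0,"rz":0},{"dx":-0.2,"dy":0.556,"dz":0,"rx":0,"ry":0,"rz":0},{"dx":-0.2,"dy":0.556,"dz":0,"rx":0,"ry":0,"rz":0},{"dx":-0.2,"dy":0.556,"dz":0,"rx":0,"ry":0,"rz":0},{"dx":0,"dy":0,"dz":0,"rx":0,"ry":0,"rz":0}])

```text
t: 24.4
tcp_pos: [0.5791, -0.0716, 0.2969]
tool_rot: [-0.022, 1.0, -0.002, 0.002]
force: [0.7, -0.7, 0.7]
finger_gap: 0.998
gripper_force: 0.0
```

Run:
```python
from look import *
m,w=look('w10')
for k in orange(w):
    p=np.argwhere(k);print('orange',p.min(0),p.max(0),len(p))
    for v in range(p[:,0].min(),p[:,0].max()+1,3):
        u=p[p[:,0]==v][:,1]; print(v,u.min(),u.max(),w[v,int(u.mean()),0], end=' | ')
    print()
u,v=proj(m,(.597,-.05,.248)).astype(int);print('black exp',u,v)
for r in range(v-40,v+34,4):
    x=w[r,u-25:u+25].mean(1);b=np.where(x<60)[0]; print(r,(b.min()+u-25,b.max()+u-25) if len(b) else None,end=' | ')
print()
for r in range(v-50,v+40,6): print(r,' '.join('%3d'%x for x in w[r,u-70:u+40:3].mean(1)))
```

```text
24.4 [ 0.5791 -0.0716  0.2969] [ 0.6971 -0.6504  0.6526]
orange [198 244] [243 254] 405
198 250 252 111 | 201 248 254 117 | 204 247 254 119 | 207 247 254 120 | 210 246 254 123 | 213 246 254 123 | 216 246 254 120 | 219 245 254 124 | 222 244 254 148 | 225 244 253 146 | 228 244 253 148 | 231 244 253 151 | 234 244 253 149 | 237 245 253 149 | 240 245 253 149 | 243 247 251 140 | 
orange [216  98] [269 141] 743
216 125 137 114 | 219 123 139 116 | 222 123 140 88 | 225 119 140 82 | 228 117 140 73 | 231 114 141 62 | 234 111 141 63 | 237 108 141 67 | 240 104 116 117 | 243 101 112 118 | 246 99 109 145 | 249 98 109 150 | 252 99 110 154 | 255 99 110 148 | 258 100 111 150 | 261 101 111 152 | 264 102 112 151 | 267 103 111 146 | 
black exp 288 233
193 None | 197 (np.int64(263), np.int64(297)) | 201 (np.int64(263), np.int64(297)) | 205 (np.int64(263), np.int64(297)) | 209 (np.int64(263), np.int64(312)) | 213 (np.int64(282), np.int64(297)) | 217 (np.int64(281), np.int64(295)) | 221 (np.int64(284), np.int64(296)) | 225 (np.int64(284), np.int64(297)) | 229 (np.int64(285), np.int64(297)) | 233 (np.int64(2
[... 1742 characters left out ...]
 127 126 127 129 126 126 130 125 125  92  46  43 100 123 126 126 123 124 123 123 123 124 127
249 125 124 123 122 123 126 124 125 126 125 124 123 126 126 128 123 124 125 124 126 124 123 122 126 126 123 127 125 125 124 123 126 123 123 122 123 121
255 126 124 125 125 125 126 126 124 124 124 123 124 124 127 125 125 125 122 126 124 125 121 125 124 123 125 124 123 125 125 125 123 123 128 119 124 126
261 123 125 126 125 125 129 126 126 126 123 126 126 123 126 128 120 123 122 125 124 128 127 124 127 127 122 127 124 121 126 128 124 126 122 122 125 125
267 125 126 124 126 122 126 126 126 126 126 127 126 128 125 127 125 123 126 123 124 122 120 125 123 123 127 121 128 124 123 124 126 127 126 123 120 124
```

Run:
```python
from look import *
m=pickle.load(open('pics/w10.pkl','rb'));m8=pickle.load(open('pics/w8.pkl','rb'));m9=pickle.load(open('pics/w9.pkl','rb'))
for z in (.235,.24,.242,.245,.25,.255):
    o,b=plane(m,248.9,232,z),plane(m,291.5,232,z); print(z,o[:2],b[:2],np.linalg.norm(o-b),(o+b)[:2]/2,'catch or',plane(m,105.5,256.5,z)[:2])
print(tri([ray(m,248.9,232),ray(m9,437.5,215),ray(m8,384,199)]))
```

```text
0.235 [ 0.6039 -0.0791] [ 0.6024 -0.0458] 0.03333925265986541 [ 0.6031 -0.0625] catch or [ 0.6313 -0.1944]
0.24 [ 0.6012 -0.079 ] [ 0.5997 -0.0465] 0.032516108815867105 [ 0.6005 -0.0628] catch or [ 0.6279 -0.1914]
0.242 [ 0.6001 -0.079 ] [ 0.5987 -0.0468] 0.03218685127826778 [ 0.5994 -0.0629] catch or [ 0.6266 -0.1903]
0.245 [ 0.5985 -0.0789] [ 0.5971 -0.0472] 0.0316929649718688 [ 0.5978 -0.0631] catch or [ 0.6246 -0.1885]
0.25 [ 0.5958 -0.0788] [ 0.5944 -0.0479] 0.030869821127870487 [ 0.5951 -0.0634] catch or [ 0.6212 -0.1855]
0.255 [ 0.5931 -0.0787] [ 0.5918 -0.0486] 0.030046677283872173 [ 0.5925 -0.0637] catch or [ 0.6178 -0.1825]
(array([ 0.5986, -0.0791,  0.2451]), [np.float64(0.00025948188288074723), np.float64(0.0007881721011717716), np.float64(0.0010103293790127326)])
```

move_arm(targets=[{"dx":0.39,"dy":0.3,"dz":0,"rx":0,"ry":0,"rz":0},{"dx":0.39,"dy":0.28,"dz":0,"rx":0,"ry":0,"rz":0},{"dx":0,"dy":0,"dz":-0.5,"rx":0,"ry":0,"rz":0},{"dx":0,"dy":0,"dz":-0.6,"rx":0,"ry":0,"rz":0},{"dx":0,"dy":0,"dz":-0.6,"rx":0,"ry":0,"rz":0},{"dx":0,"dy":0,"dz":-0.6,"rx":0,"ry":0,"rz":0},{"dx":0,"dy":0,"dz":-0.6,"rx":0,"ry":0,"rz":0},{"dx":0,"dy":0,"dz":-0.5,"rx":0,"ry":0,"rz":0},{"dx":0,"dy":0,"dz":-0.25,"rx":0,"ry":0,"rz":0},{"dx":0,"dy":0,"dz":0,"rx":0,"ry":0,"rz":0}])

```text
t: 25.7
tcp_pos: [0.5989, -0.0583, 0.2051]
tool_rot: [-0.021, 1.0, -0.002, 0.002]
force: [-0.1, -0.3, -0.4]
finger_gap: 1.002
gripper_force: 0.0
```

move_arm(targets=[{"dx":0,"dy":0,"dz":0,"rx":0,"ry":0,"rz":0},{"dx":0,"dy":0,"dz":0,"rx":0,"ry":0,"rz":0},{"dx":0,"dy":0,"dz":0,"rx":0,"ry":0,"rz":0},{"dx":0,"dy":0,"dz":0,"rx":0,"ry":0,"rz":0},{"dx":0,"dy":0,"dz":0,"rx":0,"ry":0,"rz":0},{"dx":0,"dy":0,"dz":0,"rx":0,"ry":0,"rz":0},{"dx":0,"dy":0,"dz":0,"rx":0,"ry":0,"rz":0},{"dx":0,"dy":0,"dz":0,"rx":0,"ry":0,"rz":0},{"dx":0,"dy":0,"dz":0,"rx":0,"ry":0,"rz":0},{"dx":0,"dy":0,"dz":0,"rx":0,"ry":0,"rz":0}], claw=20, newtons=50)

```text
t: 26.95
tcp_pos: [0.6001, -0.0571, 0.2076]
tool_rot: [-0.021, 1.0, -0.002, 0.004]
force: [-0.7, 4.2, 7.4]
finger_gap: 0.311
gripper_force: 49.7
```

Run:
```python
import numpy as np
v=np.array([.0048,-.0995]);v=v/np.linalg.norm(v)*.099
R=lambda a:np.array([[np.cos(a),np.sin(a)],[-np.sin(a),np.cos(a)]])
for st,n,o in ((3,10,0),(4.5,10,30),(3,5,75)):
    for i in range(n):
        d=R(np.radians(o+st*(i+1)))@v-R(np.radians(o+st*i))@v; print('%.3f %.3f'%tuple(d/.025),end='; ')
    print(-st/30)
```

```text
-0.207 -0.005; -0.207 0.006; -0.207 0.017; -0.205 0.028; -0.204 0.039; -0.201 0.049; -0.199 0.060; -0.195 0.070; -0.191 0.080; -0.187 0.090; -0.1
-0.271 0.153; -0.258 0.174; -0.243 0.194; -0.227 0.212; -0.210 0.229; -0.191 0.245; -0.172 0.259; -0.151 0.272; -0.129 0.283; -0.106 0.292; -0.15
-0.058 0.199; -0.048 0.202; -0.037 0.204; -0.026 0.206; -0.015 0.207; -0.1
```

move_arm(targets=[{"dx":-0.207,"dy":-0.005,"dz":0,"rx":0,"ry":0,"rz":-0.1},{"dx":-0.207,"dy":0.006,"dz":0,"rx":0,"ry":0,"rz":-0.1},{"dx":-0.207,"dy":0.017,"dz":0,"rx":0,"ry":0,"rz":-0.1},{"dx":-0.205,"dy":0.028,"dz":0,"rx":0,"ry":0,"rz":-0.1},{"dx":-0.204,"dy":0.039,"dz":0,"rx":0,"ry":0,"rz":-0.1},{"dx":-0.201,"dy":0.049,"dz":0,"rx":0,"ry":0,"rz":-0.1},{"dx":-0.199,"dy":0.06,"dz":0,"rx":0,"ry":0,"rz":-0.1},{"dx":-0.195,"dy":0.07,"dz":0,"rx":0,"ry":0,"rz":-0.1},{"dx":-0.191,"dy":0.08,"dz":0,"rx":0,"ry":0,"rz":-0.1},{"dx":-0.187,"dy":0.09,"dz":0,"rx":0,"ry":0,"rz":-0.1}])

```text
t: 28.2
tcp_pos: [0.5509, -0.0473, 0.2076]
tool_rot: [0.237, 0.971, -0.003, 0.004]
force: [1.8, 3.2, 7.5]
finger_gap: 0.315
gripper_force: 49.9
```

move_arm(targets=[{"dx":-0.271,"dy":0.153,"dz":0,"rx":0,"ry":0,"rz":-0.15},{"dx":-0.258,"dy":0.174,"dz":0,"rx":0,"ry":0,"rz":-0.15},{"dx":-0.243,"dy":0.194,"dz":0,"rx":0,"ry":0,"rz":-0.15},{"dx":-0.227,"dy":0.212,"dz":0,"rx":0,"ry":0,"rz":-0.15},{"dx":-0.21,"dy":0.229,"dz":0,"rx":0,"ry":0,"rz":-0.15},{"dx":-0.191,"dy":0.245,"dz":0,"rx":0,"ry":0,"rz":-0.15},{"dx":-0.172,"dy":0.259,"dz":0,"rx":0,"ry":0,"rz":-0.15},{"dx":-0.151,"dy":0.272,"dz":0,"rx":0,"ry":0,"rz":-0.15},{"dx":-0.129,"dy":0.283,"dz":0,"rx":0,"ry":0,"rz":-0.15},{"dx":-0.106,"dy":0.292,"dz":0,"rx":0,"ry":0,"rz":-0.15}])

```text
t: 29.45
tcp_pos: [0.5006, 0.0101, 0.2076]
tool_rot: [0.592, 0.806, -0.003, 0.002]
force: [-0.8, 0.0, 10.2]
finger_gap: 0.314
gripper_force: 49.2
```

move_arm(targets=[{"dx":-0.058,"dy":0.199,"dz":0,"rx":0,"ry":0,"rz":-0.1},{"dx":-0.048,"dy":0.202,"dz":0,"rx":0,"ry":0,"rz":-0.1},{"dx":-0.037,"dy":0.204,"dz":0,"rx":0,"ry":0,"rz":-0.1},{"dx":-0.026,"dy":0.206,"dz":0,"rx":0,"ry":0,"rz":-0.1},{"dx":-0.015,"dy":0.207,"dz":0,"rx":0,"ry":0,"rz":-0.1},{"dx":0,"dy":0,"dz":0,"rx":0,"ry":0,"rz":0},{"dx":0,"dy":0,"dz":0,"rx":0,"ry":0,"rz":0},{"dx":0,"dy":0,"dz":0,"rx":0,"ry":0,"rz":0},{"dx":0,"dy":0,"dz":0,"rx":0,"ry":0,"rz":0},{"dx":0,"dy":0,"dz":0,"rx":0,"ry":0,"rz":0}])

```text
t: 30.7
tcp_pos: [0.4956, 0.0354, 0.2076]
tool_rot: [0.691, 0.722, -0.003, 0.001]
force: [-2.3, -0.8, 11.0]
finger_gap: 0.31
gripper_force: 48.7
```

Run:
```python
from look import *
s=sensors.sense();print(s['tcp_pos'],s['tool_rot'],s['force'],s['ft_torque'],s['finger_gap'],s['gripper_force'],s['q'])
d=np.array(s['tcp_pos'])[:2]-np.array([.594,.042]);print('r',np.linalg.norm(d),'swing deg',-87.3-np.degrees(np.arctan2(d[1],d[0])))
m,w=look('w11')
for k in orange(w):
    p=np.argwhere(k);print('orange',p.min(0),p.max(0),len(p))
S=cams.snapshot('side');ms=cams.camera_model('side');b=np.load('pics/s6.npy')
for k in orange(S): p=np.argwhere(k);print('side orange',p.mean(0)[::-1],len(p))
print('exp orange tab side',proj(ms,(.477,.045,.235)),'shut',proj(ms,(.6,-.079,.235)))
for n,(u,v) in (('A',(304,240)),('B',(347,278)),('timer',(260,186)),('dish',(209,157)),('vial',(286,319))):
    print(n,np.abs(S[v-8:v+8,u-8:u+8].astype(int)-b[v-8:v+8,u-8:u+8]).mean())
```

```text
[0.4956 0.0354 0.2076] [ 0.6914  0.7225 -0.003   0.0007] [-2.323  -0.774  11.0011] [-0.3406  0.9616  0.0803] 0.30954234534685904 48.67304027080536 [-0.1506  0.3913  1.7723 -0.0068  0.9802 -0.1907]
r 0.09861706964863591 swing deg 88.83661798074691
30.7 [0.4956 0.0354 0.2076] [-2.323  -0.774  11.0011]
orange [220 227] [307 248] 1481
side orange [281.5583 182.8667] 120
side orange [211.2627 377.9407] 118
exp orange tab side [286.7609 180.0373] shut [196.8306 175.6023]
A 5.662760416666667
B 8.26953125
timer 71.38802083333333
dish 6.186197916666667
vial 20.009114583333332
```

Run:
```python
from look import *
S=cams.snapshot('side').astype(int);b=np.load('pics/s6.npy').astype(int);o=np.load('pics/side0.npy').astype(int)
for u,v in ((278,308),(282,313),(287,319),(293,328)): print((u,v),'now',S[v-2:v+3,u-2:u+3].mean((0,1)).round(),'after release',b[v-2:v+3,u-2:u+3].mean((0,1)).round(),'empty',o[v-2:v+3,u-2:u+3].mean((0,1)).round())
for u,v in ((250,182),(262,190),(268,184)): print('timer',S[v,u],o[v,u])
```

```text
(278, 308) now [157. 141. 103.] after release [160. 144. 103.] empty [169. 163. 148.]
(282, 313) now [162. 144. 100.] after release [168. 148.  99.] empty [181. 174. 151.]
(287, 319) now [176. 167. 147.] after release [204. 194. 172.] empty [159. 153. 139.]
(293, 328) now [196. 182. 151.] after release [219. 210. 176.] empty [181. 173. 150.]
timer [238 190   0] [241 194   0]
timer [201 152   0] [242 200   0]
timer [34 35 34] [191 144   0]
```

```bash
python3 -c "
from station import order
print(order.sign_off())"
```

```text
the job is handed in; nothing more can be done
None
```

I laid the white-capped vial in the cradle, squeezed the safety catch fully back, and handed the job in at about 31 s with the gate swung about 89° open and still held by its squeezed handle; the timer was partly hidden from the camera at the end.

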